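Find the full screw tin by its weight

ROBOT

A 6-joint arm with a two-finger parallel gripper is mounted at the origin on the work surface; the furniture and walls round the work are solid. World frame = base frame: x ahead of the robot, y to its left, z up, the work surface at z = 0. Lengths are in m, angles in rad, forces in N, time in s.
With the tool pointing down it reaches from about 0.375 to 0.975 m from the base axis. Payload 3.8 kg.
Tool frame: the origin (TCP) lies midway between the tips of the shut fingers; the grasp point (between the pads) lies 19 mm behind it; x points along the fingers, y is the direction in which the jaws open and shut, and the axes are right-handed (so a half turn about x gives the same grasp; the last joint's range is limited). The gripper opens to 88 mm and grips with 3 to 60 N. Pads are 18 mm wide; open, the fingers measure 123 mm over their backs; the gripper's body (75 mm by 187 mm) begins 45 mm behind the grasp point.
Start: joints at [1.305, 0.264, 1.604, -0, 1.274, -0.037], TCP at [0.153, 0.657, 0.239] pointing down, gripper open.
Joint ranges: [-2.63, 2.63], [-0.94, 2.18], [0.31, 2.57], [-1.31, 4.45], [0, 2.66], [-2.55, 2.55]. Speed limits (rad/s): [2.57, 2.57, 3.14, 3.14, 3.14, 3.14].

INTERFACE

Orientations are given as a rotation vector (axis times angle).
In Python, from cell import manip, inverse_kinematics, cams, order gives the robot as it stands. Calls block until the motion is done:
- manip.move_pose(position, orientation): joint-space move of the TCP to a pose.
- manip.move_linear(position, rate=0.15, rot=None): straight line of the TCP; rot=None keeps the orientation; rate is the mean speed in m/s.
- manip.set_joints(angles): joint-space move.
- manip.set_gripper(opening, force=None): finger opening in m; force is the grip in N (None keeps the last); returns when the fingers have stopped.
- manip.dwell(seconds).
- inverse_kinematics(position, orientation): joint angles nearest the present ones, or None.
- manip.state(): the state.
- cams.capture(name): name is "scene" or "top" or "wrist"; returns a dict with "image" (480x640x3 uint8, blue, green, red), "z_map" (480x640 float32, m along the optical axis (not along the pixel's ray), 0 where there is no reading), "intrinsics" (3x3 intrinsics, pixels), "position" and "orientation" of the camera in the world; the wrist camera has in their place "T_tool_cam" (4x4, takes a point from camera to tool coordinates, whose origin is the TCP and whose axes are the tool frame's). Camera axes: x right, y down, z forward; pixel columns grow to the right and rows downward; lengths in m; the calibration is good to about 2 mm. A picture is of the moment at which its call begins: read the wrist's pose just before it.
A pose or a line that the arm cannot do raises manip.IKError and nothing moves.
- order.close_job(): hands the job in, once; it reports no verdict.
The state is a dict: "clock": time; "joint_pos": joint angles; "joint_velocities": joint speeds; "tau": joint torques, N m; "tool_pos": TCP position; "tcp_rot": TCP orientation; "contact_force": force on the tool from outside, world axes, zero at the start; "moment": the same for the moment, N m; "gripper_width": finger opening in m.
Only numpy, scipy, OpenCV 4.12 (cv2) and the standard library are available. Lean on these libraries where they do the work, as an engineer would, in place of code of your own. Each camera call takes 0.05 s, during which the arm holds its last target. There are 200 camera calls.

TASK

One of the three identical closed screw tins on the bench is much fuller than the other two: pick them up to feel which is the heaviest. Stand the two lighter tins upright on the order pad (the thick pad covered with writing), to be reordered, and finish while holding the heaviest tin up in the gripper, upright, still, and with its underside more than 20 cm above the bench. Keep the tins upright throughout and leave the tape measure and the screwdriver where they are.

Things in the scene. Friction and masses are not known exactly. Their poses are not given: they have to be found in the camera images.
- tin_a: closed round steel tin, green band, bright slip lid: 58 mm across the body, 61 over the lid rim (top 13 mm), 70 high. All three look alike; one (any) weighs 0.55 to 0.7 kg, the others 0.17 to 0.3 kg, at least 0.25 kg less; these two differ by under 0.12 kg. Loose contents shift 3 mm. Grip across the body from above. Origin: centre of underside; z up
- tin_b: closed round steel tin, green band, bright slip lid: 58 mm across the body, 61 over the lid rim (top 13 mm), 70 high. All three look alike; one (any) weighs 0.55 to 0.7 kg, the others 0.17 to 0.3 kg, at least 0.25 kg less; these two differ by under 0.12 kg. Loose contents shift 3 mm. Grip across the body from above. Origin: centre of underside; z up
- tin_c: closed round steel tin, green band, bright slip lid: 58 mm across the body, 61 over the lid rim (top 13 mm), 70 high. All three look alike; one (any) weighs 0.55 to 0.7 kg, the others 0.17 to 0.3 kg, at least 0.25 kg less; these two differ by under 0.12 kg. Loose contents shift 3 mm. Grip across the body from above. Origin: centre of underside; z up
- order_pad: a white order pad whose top sheet is covered with writing (the plain sheets of paper on the bench are not it), a flat slab 210 mm long (its x) by 152 mm wide (its y) and 14 mm thick at its binding (a tin stands 11 mm above the bench on it), fixed to the bench; origin: centre of its underside, z up. A tin counts as on it when the tin stands flat on top with the tin's axis inside the pad's outline
- tape_measure: a yellow and black tape measure, 38x72x68 mm, standing loose on the bench; leave it alone; origin: centre of its underside
- driver_red: a screwdriver with a red handle, 200 mm long (its y), 29 mm thick, lying loose on the bench; leave it alone; origin: centre of its underside

How it is judged:
By the outcome, as a careful person would: the job done as asked, in the order asked, and still so for the second after the job is handed in, while the arm keeps its last pose, push and grip.
It also fails if it takes over 72 s, if anything falls off the work surface, if the arm or the gripper's body presses on something with over 40 N, if the wrist force passes 120 N, or if a joint passes its speed limit or range.

## Working session

There is one attempt and no reset: what is moved stays moved. The work goes in short steps, each a Python script; the robot and the scene stay as the last script left them, time stands still between calls to the robot, and variables do not carry over. Pictures are saved under pics/ and viewed, about 8 in all and at most 12, crops included, and the job is handed in when it is done.

```bash
mkdir -p pics; ls
cat > h.py <<'E'
import numpy as np, cv2
from scipy.spatial.transform import Rotation as R
from cell import manip, inverse_kinematics, cams, order
def campose(c, st=None):
    if "T_tool_cam" in c:
        T=np.eye(4);T[:3,:3]=R.from_rotvec(st["tcp_rot"]).as_matrix();T[:3,3]=st["tool_pos"]
        T=T@c["T_tool_cam"]; return T[:3,:3],T[:3,3]
    o=np.array(c["orientation"],float)
    M=o if o.shape==(3,3) else R.from_rotvec(o).as_matrix()
    return M,np.array(c["position"])
def grab(name,tag):
    st=manip.state(); c=cams.capture(name); M,p=campose(c,st)
    cv2.imwrite(f"pics/{tag}.png",c["image"])
    np.savez(f"pics/{tag}.npz",z=c["z_map"],K=c["intrinsics"],M=M,p=p,im=c["image"])
    return c
def ray(tag,u,v):
    d=np.load(f"pics/{tag}.npz"); r=d["M"]@np.linalg.solve(d["K"],[u,v,1.]); return d["p"],r
def onplane(tag,u,v,h):
    p,r=ray(tag,u,v); return p+r*(h-p[2])/r[2]
def bydepth(tag,u,v):
    d=np.load(f"pics/{tag}.npz"); p,r=ray(tag,u,v); return p+r*d["z"][int(v),int(u)]
E
python3 - <<'E'
from h import *
for n in("scene","top"):
    c=grab(n,n+"0"); print(n,c["position"],c["orientation"],c["intrinsics"][0,0])
s=manip.state(); print(s["clock"],s["tcp_rot"],s["contact_force"])
E
```

```text
pics
scene [ 0.27835083 -0.58492795  0.8560936 ] [-2.32516169  0.59497669 -0.21714915] 605.030288804205
top [0.51024414 0.09039645 1.14143263] [-2.16815916  2.16320211 -0.08724948] 551.8931456108294
0.1 [ 0.17807261  1.56363556 -0.18111099] [0.6520821  0.19633483 0.55467382]
```

View pics/top0.png

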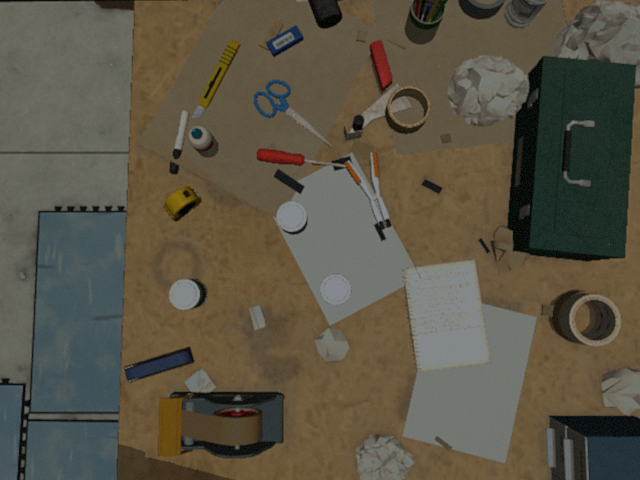

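View pics/scene0.png

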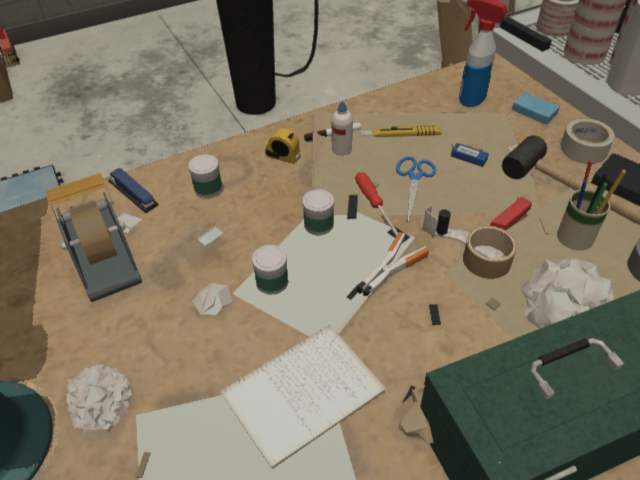

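Top view: tin lids at (186,294), (292,217), (335,290); pad centre about (447,315), with the red driver at (258–345,155) and the tape at (183,203). Scene view: the same lids at about (204,163), (318,200) and (269,257). I'll triangulate these and refine the lid centres with crops.

Run:
```python
from h import *
def tri(a,b):
    (p,r),(q,s)=ray("top0",*a),ray("scene0",*b)
    t=np.linalg.lstsq(np.c_[r,-s],q-p,rcond=None)[0]
    A,B=p+r*t[0],q+s*t[1]; return (A+B)/2,np.linalg.norm(A-B)
for n,a,b in[("1",(186,294),(204,163)),("2",(292,217),(318,200)),("3",(335,290),(269,257)),
  ("pad00",(405,268),(224,393)),("pad10",(475,261),(331,329)),("pad11",(489,362),(384,387)),("pad01",(420,370),(274,460))]:
    X,e=tri(a,b); print(n,X.round(3),round(e,4),bydepth("top0",*a).round(3),onplane("top0",*a,.07 if len(n)<2 else .012).round(3))
for n,uv in dict(tape=(183,203),drv0=(258,155),drv1=(345,163),toolbox=(520,250),toolboxTop=(560,150),ball=(332,345),pliers=(380,235),pl2=(375,155),dispenser=(222,425),paperball=(385,458),padc=(447,315),robotspot=(130,380)).items():
    print(n,bydepth("top0",*uv).round(3))
a=cv2.resize(cv2.imread("pics/top0.png")[190:380,160:500],None,fx=2.3,fy=2.3,interpolation=cv2.INTER_CUBIC)
cv2.imwrite("pics/crop1.png",a)
```

```text
1 [0.504 0.361 0.073] 0.0017 [0.503 0.361 0.074] [0.503 0.362 0.07 ]
2 [0.655 0.157 0.069] 0.002 [0.654 0.157 0.07 ] [0.654 0.157 0.07 ]
3 [0.513 0.073 0.069] 0.003 [0.512 0.073 0.075] [0.512 0.073 0.07 ]
pad00 [ 0.459 -0.071 -0.045] 0.201 [ 0.557 -0.072  0.004] [ 0.557 -0.07   0.012]
pad10 [ 0.537 -0.166  0.151] 0.0563 [ 0.572 -0.213  0.011] [ 0.572 -0.213  0.012]
pad11 [ 0.454 -0.236  0.164] 0.1581 [ 0.369 -0.237  0.01 ] [ 0.369 -0.236  0.012]
pad01 [ 0.363 -0.142 -0.166] 0.0753 [ 0.353 -0.097  0.016] [ 0.353 -0.098  0.012]
tape [0.682 0.374 0.064]
drv0 [0.789 0.232 0.024]
drv1 [0.774 0.052 0.017]
toolbox [ 0.589 -0.281  0.082]
toolboxTop [ 0.768 -0.336  0.147]
ball [0.403 0.079 0.031]
pliers [ 0.625 -0.021  0.003]
pl2 [ 0.79  -0.01   0.021]
dispenser [0.27  0.277 0.127]
paperball [ 0.193 -0.022  0.052]
padc [ 0.462 -0.154  0.013]
robotspot [0.332 0.481 0.024]
```

View pics/crop1.png

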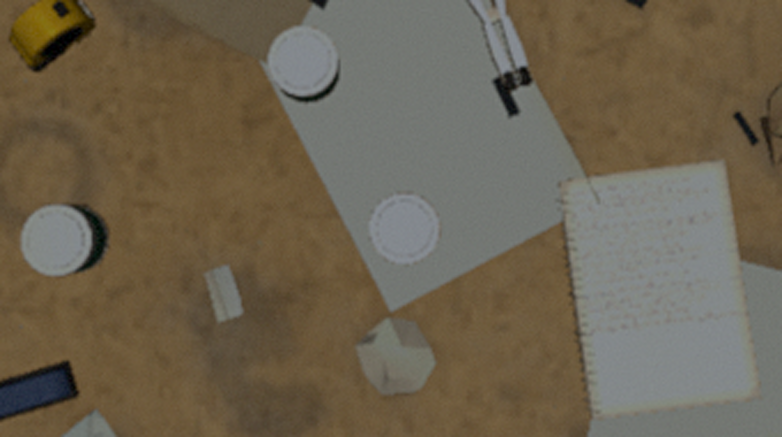

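The tins are at (0.504,0.361), (0.655,0.157) and (0.512,0.073) with lid tops at about 0.07; the pad centre is about (0.463,-0.154), yaw about 8°, binding on the +y side. My pad corner pairing between views was shifted by one. I'll check pad height with the right pairing, then start on tin 1.

```bash
cat >> h.py <<'E'
def rot(yaw=0.,flip=False):   # tool x down, jaws along world y turned by yaw
    y=np.array([-np.sin(yaw),np.cos(yaw),0])*(-1 if flip else 1); x=np.array([0,0,-1.])
    return R.from_matrix(np.c_[x,y,np.cross(x,y)]).as_rotvec()
def fz(n=5):
    v=[]
    for _ in range(n): manip.dwell(.05); v.append(manip.state()["contact_force"][2])
    return float(np.mean(v))
def pick(x,y,r,zup=.17):
    manip.move_pose([x,y,zup],r); f0=fz()
    manip.move_linear([x,y,.016],rate=.12); 
    manip.set_gripper(.045,force=35); w=manip.state()["gripper_width"]
    manip.move_linear([x,y,zup],rate=.12); manip.dwell(.3)
    f1=fz(); print("width",w,manip.state()["gripper_width"],"kg",(f0-f1)/9.81,"clock",manip.state()["clock"])
    return (f0-f1)/9.81
def put(x,y,r,under,zup=.17):
    manip.move_linear([x,y,zup],rate=.25,rot=r); manip.dwell(.2); f0=fz()
    z=.016+under+.004; manip.move_linear([x,y,z],rate=.12); manip.dwell(.1)
    while z>.016+under-.004:
        z-=.001; manip.move_linear([x,y,z],rate=.03); f=fz(2)
        if f-f0>2.5: break
    print("touch z",z,manip.state()["tool_pos"].round(4),f-f0)
    manip.set_gripper(.085); manip.move_linear([x,y,zup],rate=.2); print("clock",manip.state()["clock"])
E
python3 - <<'E'
from h import *
def tri(a,b):
    (p,r),(q,s)=ray("top0",*a),ray("scene0",*b)
    t=np.linalg.lstsq(np.c_[r,-s],q-p,rcond=None)[0]; return (p+r*t[0]+q+s*t[1])/2
P=[tri(a,b) for a,b in[((405,268),(331,329)),((475,261),(384,387)),((489,362),(274,460)),((420,370),(224,393))]]
for p in P: print(p.round(3))
print("c",np.mean(P,0).round(3))
for n,xy in[(1,(.504,.361)),(2,(.655,.157)),(3,(.512,.073)),("p",(.51,-.155))]:
    for f in(0,1): print(n,f,[inverse_kinematics([*xy,z],rot(0,f)) is not None and inverse_kinematics([*xy,z],rot(0,f)).round(2) for z in(.016,.3)])
E
```

```text
[ 0.557 -0.072  0.004]
[ 0.572 -0.212  0.017]
[ 0.373 -0.235  0.02 ]
[ 0.353 -0.099  0.01 ]
c [ 0.464 -0.154  0.013]
1 0 [array([ 0.58,  0.38,  1.9 , -0.  ,  0.86, -0.99]), array([ 0.58,  0.13,  1.65, -0.  ,  1.36, -0.99])]
1 1 [array([ 0.58,  0.38,  1.9 , -0.  ,  0.86,  2.15]), array([ 0.58,  0.13,  1.65, -0.  ,  1.36,  2.15])]
2 0 [array([ 0.2 ,  0.47,  1.77, -0.  ,  0.9 , -1.37]), array([ 0.2 ,  0.23,  1.53, -0.  ,  1.38, -1.37])]
2 1 [array([ 0.2 ,  0.47,  1.77, -0.  ,  0.9 ,  1.77]), array([ 0.2 ,  0.23,  1.53, -0.  ,  1.38,  1.77])]
3 0 [array([ 0.09,  0.22,  2.12, -0.  ,  0.8 , -1.48]), array([ 0.09, -0.07,  1.86, -0.  ,  1.36, -1.48])]
3 1 [array([ 0.09,  0.22,  2.12, -0.  ,  0.8 ,  1.66]), array([ 0.09, -0.07,  1.86, -0.  ,  1.36,  1.66])]
p 0 [array([-0.34,  0.24,  2.09,  0.  ,  0.81, -1.91]), array([-0.34, -0.04,  1.83,  0.  ,  1.35, -1.91])]
p 1 [array([-0.34,  0.24,  2.09, -0.  ,  0.81,  1.23]), array([-0.34, -0.04,  1.83, -0.  ,  1.35,  1.23])]
```

Run:
```python
from h import *
m=pick(.504,.361,rot())
if .1<m<.42: put(.418,-.166,rot(.125),.011)
s=manip.state(); print(s["contact_force"].round(2),s["clock"])
```

```text
width 0.05775263704039493 0.05774166366276888 kg 0.5671036490637684 clock 6.0333
[ 0.03 -0.34 -4.66] 6.0333
```

Tin 1 weighs about 0.57 kg, in the heavy range. I'll set it back where it stood, then weigh and place the other two.

Run:
```python
from h import *
put(.504,.361,rot(),0.)
m=pick(.512,.073,rot())
if .1<m<.42:
    put(.418,-.166,rot(.125),.011)
```

```text
touch z 0.015999999999999997 [0.5042 0.3611 0.0165] 6.141935973560626
clock 11.125
width 0.05674987548236046 0.05700438245636544 kg 0.21591458759375182 clock 16.4333
touch z 0.025999999999999995 [ 0.4182 -0.1661  0.027 ] 10.395846138847277
clock 22.6667
```

Run:
```python
from h import *
m=pick(.655,.157,rot())
if .1<m<.42:
    put(.512,-.154,rot(.125),.011)
    manip.move_pose([.45,.15,.25],rot())
    c=grab("top","top1"); grab("scene","scene1")
    a=cv2.imread("pics/top1.png")[190:400,150:510]; b=cv2.imread("pics/scene1.png")[110:470,180:480]
    cv2.imwrite("pics/v1.png",np.hstack([cv2.resize(a,None,fx=1.3,fy=1.3),cv2.copyMakeBorder(cv2.resize(b,(228,273)),0,0,0,0,0)]))
    print(manip.state()["clock"])
```

```text
width 0.05816263881774114 0.058179904695474016 kg 0.25687283577327186 clock 28.3417
touch z 0.025999999999999995 [ 0.5123 -0.1541  0.0272] 9.638149198671252
clock 34.9
36.2167
```

View pics/v1.png

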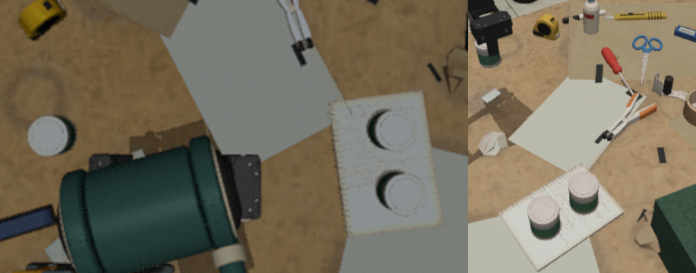

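Both light tins stand upright well inside the pad (crop (391,130) and (403,193)). The heavy tin is where I set it down, at crop (48,136), and the tape and driver haven't moved. Now I'll pick up the heavy tin and hold it.

Run:
```python
from h import *
pick(.504,.361,rot())
manip.move_linear([.504,.361,.31],rate=.12); manip.dwell(1.)
s=manip.state(); print(s["tool_pos"].round(3),s["gripper_width"],s["contact_force"].round(2),abs(s["joint_velocities"]).max(),s["clock"])
grab("scene","scene2"); grab("top","top2")
cv2.imwrite("pics/v2.png",np.hstack([cv2.resize(cv2.imread(f"pics/{n}2.png"),(400,300)) for n in("scene","top")]))
```

```text
width 0.05789926209776554 0.05807322945500584 kg 0.5807610592650915 clock 41.3333
[0.504 0.361 0.31 ] 0.057590863181327355 [-1.04 -0.43 -5.33] 0.0024733824993480873 43.65
```

View pics/v2.png

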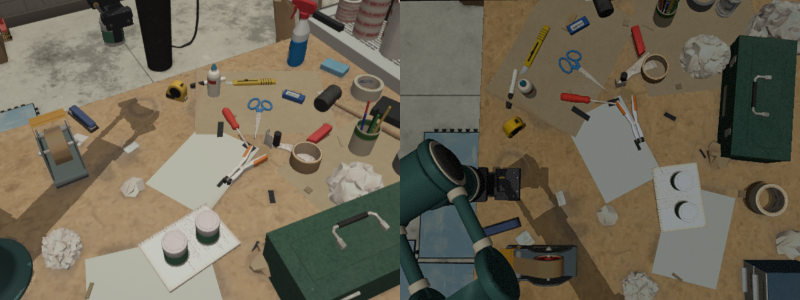

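The heavy tin is held upright with its underside about 0.29 m up, and both light tins stand on the pad. The tape and driver haven't moved, so I'm handing in.

Run:
```python
from h import *
order.close_job(); s=manip.state(); print(s["clock"],s["tool_pos"].round(3),s["gripper_width"])
```

```text
the job is handed in; nothing more can be done
the job is handed in; nothing more can be done
```

I handed the job in at about 44 s of the 72 s allowed. The two lighter tins stand on the order pad and the heaviest is held up in the gripper.

- **Weights:** I lifted all three tins. They came out at about 0.57 kg (0.58 kg on the second lift), 0.22 kg and 0.26 kg. The heavy one came up first, so I set it back where it stood until the other two were placed.
- **Light tins:** the last pictures show both upright and well inside the pad's outline. They touched down at the expected height of about 11 mm above the bench.
- **Heavy tin:** it was still and upright, with its underside about 29 cm up and the grip steady at 58 mm.
- **Tape measure and screwdriver:** by eye, both looked unmoved in the last pictures.

Two readings disagreed. My first match of the pad's corners between the two cameras was wrong; redone, it put the mean corner height at 13 mm. The first light tin's grip width read 56.7 mm instead of 58, but it stood upright on the pad in the later pictures.

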